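Rack the last sample jar and stack the rack on its tote

ROBOT

A 7-joint arm with a two-finger parallel gripper is mounted at the origin on the work surface. World frame = base frame: x ahead of the robot, y to its left, z up, the work surface at z = 0. Lengths are in mm, angles in rad, forces in N, time in s.
With the tool pointing down it reaches from about 400 to 875 mm from the base axis. Payload 4.4 kg.
Tool frame: the origin (TCP) lies at the very end of the fingers, on their centre line; the grasp point (between the pads) lies 19 mm behind it; z points along the fingers, y is the direction in which the jaws open and shut (so a half turn about z gives the same grasp; the last joint's range is limited). The gripper opens to 85 mm and grips with 20 to 120 N. Pads are 22 mm wide; open, the fingers measure 114 mm over their backs; the gripper's body (76 mm by 85 mm) begins 54 mm behind the grasp point. The pads swing forward as they close: fully open they stand 13 mm farther back than shut.
Start: joints at [-1.321, 0.628, 0.038, 1.517, -0.027, 0.996, -0.02], TCP at [201.851, 617.879, 231.313] pointing down, gripper open.
Joint ranges: [-3.06, 3.06], [-0.37, 2.12], [-1.25, 1.32], [0.18, 2.47], [-1.1, 4.24], [0.23, 1.98], [-2.94, 2.94]. Speed limits (rad/s): [2.57, 2.57, 3.14, 3.14, 3.14, 3.14, 3.14].

INTERFACE

Orientations are given as [roll, pitch, yaw] about the fixed x, y, z axes, in that order (R = Rz(yaw) Ry(pitch) Rx(roll)).
In Python, from cell import ctrl gives the robot as it stands.
- The arm moves only by the shell command python3 -m pendant 'ROWS'. ROWS is JSON, a list of rows, each a list of 7 numbers: the shift along the world's x, y, z in m, then the turn, a rotation vector about the world's x, y, z in rad, then the opening, from -1 (shut) to 1 (fully open). A call has 1 to 8 rows; each row is the pose to reach, as a shift and turn from the pose commanded when the call began; what a row does not reach only later rows make up. A row lasts 1/10 s, in which the tool goes at most 50 mm and 8.59 degrees, less where a joint would pass 70% of its speed; a pose out of reach is approached as far as the arm can. A call with a gripper value outside its range is refused whole. The fingers move at their own pace and stop on an object; the grip force is fixed at half the most. Time passes only in rows, so rows that repeat a pose let the fingers close. It gives the time, the measured TCP pose, the force and the opening at its end, in the units of the state.
- ctrl.read_state(): the state, without advancing time (a new reading comes with each control period).
- ctrl.get_image(name): name is "side" or "top"; returns the picture (480x640x3 uint8, blue, green, red); there is no depth.
- ctrl.get_calibration(name): a dict with "fx", "fy", "cx", "cy" (pixels), "R" (3x3) and "t" (3): a world point X has camera coordinates R X + t. Camera axes: x right, y down, z forward; pixel columns grow to the right and rows downward; lengths in mm; the calibration is good to about 2 mm. A picture is of the moment at which its call begins. get_calibration takes no time and is no camera call.
- ctrl.finish_job(): hands the job in, once; it reports no verdict.
The state is a dict: "clock": time; "qpos": joint angles; "qd": joint speeds; "tau": joint torques, N m; "eef_pos": TCP position; "tool_rot": TCP orientation; "force": force on the tool from outside, world axes, zero at the start; "torque": the same for the moment, N m; "width": finger opening in mm.
Only numpy, scipy, OpenCV 4.12 (cv2) and the standard library are available. Lean on these libraries where they do the work, as an engineer would, in place of code of your own. Each camera call takes 0.05 s, during which the arm holds its last target. There are 200 camera calls.

TASK

Hang the red-capped sample jar by its collar in the empty middle slot of the grey jar rack, sliding it in from the open front as far as it goes and letting go of it while the rack still stands on the bench. Then carry the rack level by its black handle and lower it gently onto the blue tote, fully down and square between the four corner lugs, with all three jars still hanging in their slots. Leave everything else on the bench where it is.

Things in the scene. Friction and masses are not known exactly. Their poses are not given: they have to be found in the camera images.
- jar_mid (a point): Centre of the red-capped sample jar, upright on the bench at first, 76 mm tall, 45 g, round about z (up); 38 mm above its underside. From below: amber barrel, diameter 22, 0-40 mm; white flat collar, diameter 36, 40-44 mm; tall red cap, diameter 24, 44-76 mm. Grasp it by the upper part of the cap (about 30 mm above this point) so that the fingertips clear the collar.
- rack_handle (a point): Centre of the black handle bar of the jar rack (loose, about 0.45 kg without jars). The bar runs along the rack's y axis, 124 mm long (100 mm clear between its posts), 18 mm thick in x, 16 mm high; its centre is 108 mm above the rack's underside and 16 mm in +x of the rack's centre. Axes as rack_base.
- rack_base (a point): Centre of the underside of the grey jar rack's base plate, 150 (x) by 200 (y) by 6 mm; z up. Its open front, where the slots open, faces -x. A white slotted plate, 5 mm thick, its top 50 mm above the underside, covers x = -72 to -20 mm. A green box, up to 42 mm high, is fixed at x = 42 to 68 mm.
- rack_slot (a point): Where the jar's axis lies when fully in the empty middle slot, at the white plate's top, 44 mm in -x of the rack's centre. Slots are 25 mm wide, run along the rack's x axis from the front edge (28 mm further in -x), mouths flared to 35 mm. A hung jar's collar rests on the plate, its centre 2 mm below the plate's top, its foot 4 mm above the base plate. Axes as rack_base.
- jar_l_mid (a point): Centre of a blue-capped jar, the same size as the red-capped one, hanging in the rack's slot 56 mm in +y of the middle slot.
- jar_r_mid (a point): Centre of a blue-capped jar, the same size, hanging in the rack's slot 56 mm in -y of the middle slot.
- tote_rim (a point): Centre of the blue tote's opening at rim level, 60 mm above its underside; z up, long side along y. Loose, 0.7 kg, rim 162 (x) by 212 mm (y). The rack rests on the rim inside four L-shaped corner lugs: inner faces at x = +-77, y = +-102 mm (2 mm play), upright for 8 mm, then flaring 7 mm outwards up to 21 mm above the rim. Either way round fits. Its contents lie below the rim.
- wash_bottle: White wash bottle with red cap, 66 mm diameter, 170 mm tall; origin under its centre. Bystander.
- dishes: Stack of three clear dishes, 94 mm diameter, 31 mm high; origin under its centre. Bystander.
- tweezers: Steel tweezers lying flat, 120 mm long, 10 mm wide; origin under the middle. Bystander.
- loupe: Black loupe, 44 mm diameter, 29 mm high; origin under its centre. Bystander.
- dropper: Small amber dropper bottle, 32 mm diameter, 65 mm tall; origin under its centre. Bystander.
- foil_pan: Aluminium sample pan, 110 by 140 by 30 mm; origin under its centre. Bystander.
Not all that is in view belongs to the job. What is shaped like the part that bears jar_l_mid but green is not meant.

How it is judged:
By the outcome, as a careful person would: the job done as asked, in the order asked, and still so for the second after the job is handed in, with the robot touching nothing.
It also fails if it takes over 64 s, if anything falls off the work surface, if the arm or the gripper's body presses on something with over 40 N, if the wrist force passes 120 N, or if a joint passes its speed limit or range.

## Working session

There is one attempt and no reset: what is moved stays moved. The work goes in short steps, Python scripts to look and compute and a shell command to move; the robot and the scene stay as the last step left them, time stands still between calls to the robot, and variables do not carry over. Pictures are saved under pics/ and viewed, about 8 in all and at most 12, crops included, and the job is handed in when it is done.

```bash
ls; mkdir -p pics; python3 - <<'E'
from cell import ctrl
import cv2
s=ctrl.read_state();print(s)
for n in("top","side"):
    im=ctrl.get_image(n);cv2.imwrite(f"pics/{n}0.png",im);c=ctrl.get_calibration(n);print(n,c)
E
```

```text
pics
{'clock': 0.0, 'qpos': array([-1.3207904 ,  0.6293377 ,  0.03842649,  1.51836727, -0.02702255,
        0.9963049 , -0.02001221]), 'qd': array([ 0.00043243,  0.00073474, -0.00088574,  0.00081847, -0.00100101,
        0.00017941,  0.00034963]), 'tau': array([ 4.78766997e-04, -5.63399756e+01,  1.22675434e+00, -1.93442827e+01,
        1.11549729e-02,  1.02387645e-02,  8.65605529e-06]), 'eef_pos': array([201.64163485, 617.27328509, 230.39450099]), 'tool_rot': array([-3.13969262e+00, -3.26263058e-06,  2.82577477e+00]), 'force': array([-0.07089056,  0.35365037,  0.84426878]), 'torque': array([-0.0028442 , -0.00699383,  0.02757613]), 'width': 85.59721772672698}
top {'fx': 446.8148295921693, 'fy': 446.8148295921693, 'cx': 315.9104755199445, 'cy': 234.22826394194223, 'R': array([[ 0.0211014 , -0.99977365, -0.00271558],
       [-0.98891948, -0.02047294, -0.14703444],
       [ 0.14694557,  0.00578812, -0.98912765]]), 't': array([ -15.32084619,  540.10711758, 1235.483938  ])}
side {'fx': 517.1902267082743, 'fy': 517.1902267082743, 'cx': 319.365414701504, 'cy': 232.67880587586785, 'R': array([[ 0.87860822, -0.47743644,  0.0101019 ],
       [-0.3084547 , -0.5835325 , -0.75122934],
       [ 0.36455905,  0.65692029, -0.65996396]]), 't': array([-464.50741317,  226.90739795, 1084.37597987])}
```

View pics/top0.png

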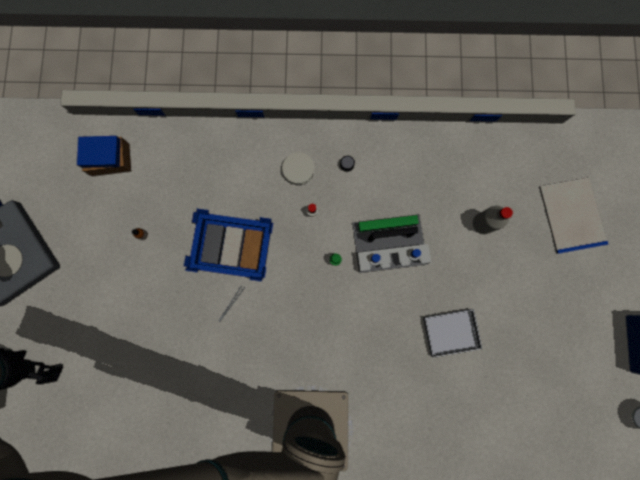

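View pics/side0.png

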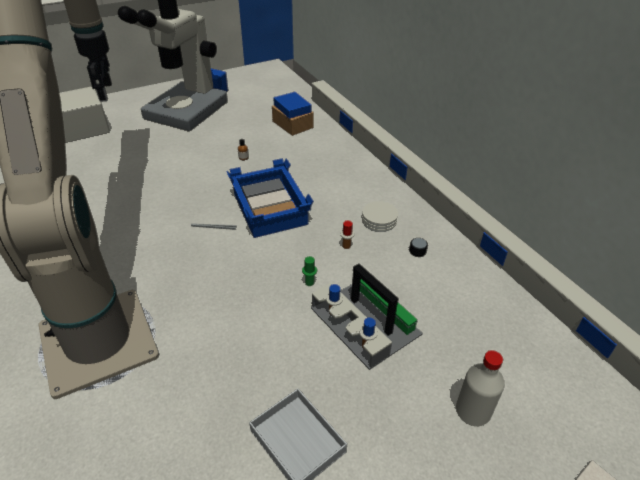

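The top view shows the red-capped jar at (311,209). A green-capped one of the same shape at (335,259) is the decoy. The rack is at about (392,245) with its front toward the bottom of the image (-x) and blue caps at (376,258) and (416,253). The tote is at (230,245). Next I'll measure these and make a crop to confirm.

```bash
cat > h.py <<'E'
import numpy as np,cv2
from cell import ctrl
cal={n:ctrl.get_calibration(n) for n in("top","side")}
def ray(n,p,z):
    c=cal[n];R=np.array(c["R"]);C=-R.T@c["t"]
    d=R.T@np.array([(p[0]-c["cx"])/c["fx"],(p[1]-c["cy"])/c["fy"],1.]);return C+d*(z-C[2])/d[2]
def proj(n,X):
    c=cal[n];v=c["R"]@np.array(X)+c["t"];return np.array([c["fx"]*v[0]/v[2]+c["cx"],c["fy"]*v[1]/v[2]+c["cy"]])
def tri(p,q):
    A=[];b=[]
    M=np.zeros((3,3));v=np.zeros(3)
    for n,x in(("top",p),("side",q)):
        C=ray(n,x,0);d=ray(n,x,500)-C;d/=np.linalg.norm(d);P=np.eye(3)-np.outer(d,d);M+=P;v+=P@C
    return np.linalg.solve(M,v)
def mask(im,col):
    h=cv2.cvtColor(im,cv2.COLOR_BGR2HSV)
    r={"red":(0,150,60,8,255,255),"blue":(105,150,40,125,255,255),"green":(50,120,40,80,255,255)}[col]
    m=cv2.inRange(h,r[:3],r[3:])
    if col=="red": m|=cv2.inRange(h,(172,150,60),(180,255,255))
    return m
def blobs(im,col,amin=15):
    n,l,s,c=cv2.connectedComponentsWithStats(mask(im,col))
    return [(c[i].round(1).tolist(),s[i].tolist()) for i in range(1,n) if s[i][4]>=amin],l
E
python3 - <<'E'
from h import *
ims={n:cv2.imread(f"pics/{n}0.png") for n in("top","side")}
for col in("red","blue","green"):
    for n in ims:
        for c,s in blobs(ims[n],col)[0]: print(col,n,c,s,ray(n,c,60 if col=="red" else 70).round(0))
a=cv2.resize(ims["top"][150:300,175:445],None,fx=2.9,fy=2.9,interpolation=cv2.INTER_CUBIC)
cv2.imwrite("pics/crop1.png",np.clip(a*1.5,0,255).astype("uint8"))
E
```

```text
red top [311.6, 207.6] [308, 204, 8, 8, 52] [613.  10.  60.]
red top [506.2, 212.2] [501, 207, 11, 11, 94] [ 611. -541.   60.]
red side [347.2, 227.4] [343, 221, 9, 14, 101] [612.  11.  60.]
red side [492.9, 359.8] [485, 351, 18, 19, 262] [ 659. -453.   60.]
blue top [148.6, 109.2] [134, 109, 27, 2, 35] [894. 490.  70.]
blue top [247.9, 110.9] [236, 110, 27, 3, 33] [894. 201.  70.]
blue top [384.4, 113.5] [372, 113, 26, 2, 48] [ 894. -195.   70.]
blue top [488.3, 115.4] [475, 115, 26, 2, 42] [ 894. -496.   70.]
blue top [97.1, 150.7] [77, 136, 41, 30, 1126] [765. 629.  70.]
blue top [226.8, 243.8] [185, 209, 87, 72, 2088] [504. 243.  70.]
blue top [581.5, 246.9] [557, 242, 50, 11, 129] [ 516. -741.   70.]
blue top [415.5, 252.8] [412, 250, 8, 7, 46] [ 490. -281.   70.]
blue top [375.4, 257.7] [372, 255, 8, 7, 46] [ 474. -170.   70.]
blue side [266.2, 29.4] [239, 0, 54, 64, 3031] [ 970. 1297.   70.]
blue side [218.7, 79.1] [211, 69, 16, 22, 249] [616. 925.  70.]
blue side [291.9, 104.4] [274, 93, 36, 25, 592] [766. 630.  70.]
blue side [345.7, 121.0] [340, 112, 13, 20, 150] [868. 451.  70.]
blue side [397.8, 166.0] [390, 154, 17, 25, 221] [869. 163.  70.]
blue side [271.5, 200.1] [228, 160, 84, 77, 2573] [488. 185.  70.]
blue side [493.1, 248.4] [481, 232, 26, 33, 395] [ 868. -223.   70.]
blue side [334.1, 292.4] [330, 285, 10, 16, 136] [ 472. -168.   70.]
blue side [595.7, 337.1] [577, 317, 40, 41, 670] [ 868. -513.   70.]
blue side [368.9, 326.1] [364, 318, 11, 18, 155] [ 489. -279.   70.]
green top [387.9, 223.0] [359, 216, 59, 16, 551] [ 572. -205.   70.]
green top [335.0, 259.0] [330, 254, 11, 11, 97] [468. -58.  70.]
green side [309.1, 270.1] [303, 257, 14, 28, 253] [456. -85.  70.]
green side [373.6, 296.6] [360, 279, 29, 35, 337] [ 540. -218.   70.]
green side [404.2, 319.1] [395, 303, 21, 31, 378] [ 561. -298.   70.]
```

View pics/crop1.png

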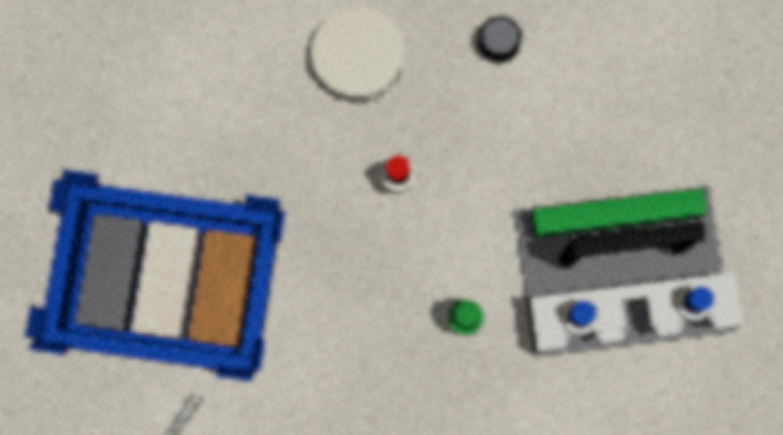

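The crop confirms the target: the red-capped jar at crop (397,168) is the one meant, and the green decoy at (465,316) stays put. The middle slot is empty, and the tote is empty above its rim. The blue caps sit 112 mm apart, which fits, and give rack yaw ≈ 0.148, slot ≈ (481,-224.5) and jar ≈ (613,10.5). I'm moving now and will compute the tote position along the way.

```bash
python3 -m pendant '[[0.411,-0.607,0,0,0,0.464,1],[0.411,-0.607,0,0,0,0.464,1],[0.411,-0.607,0,0,0,0.464,1],[0.411,-0.607,0,0,0,0.464,1],[0.411,-0.607,0,0,0,0.464,1],[0.411,-0.607,0,0,0,0.464,1],[0.411,-0.607,0,0,0,0.464,1],[0.411,-0.607,0,0,0,0.464,1]]'
python3 - <<'E'
from h import *
im=cv2.imread("pics/top0.png")
b,l=blobs(im,"blue",1000)
m=(l==l[212,200]).astype("uint8") if l[212,200] else None
lab=[i for i in range(1,l.max()+1) if (l==i).sum()==2088][0]
m=(l==lab).astype("uint8")
c=max(cv2.findContours(m,cv2.RETR_EXTERNAL,cv2.CHAIN_APPROX_NONE)[0],key=cv2.contourArea)
W=np.array([ray("top",p[0],81)[:2] for p in c],np.float32)
r=cv2.minAreaRect(W);print("outer@81",r,cv2.boxPoints(r).round())
# inner opening (rim inner edge at z=60)
cs,h=cv2.findContours(m,cv2.RETR_CCOMP,cv2.CHAIN_APPROX_NONE)
for k,q in enumerate(cs):
    if h[0][k][3]>=0 and cv2.contourArea(q)>300:
        print("inner@30",cv2.minAreaRect(np.array([ray("top",p[0],30)[:2] for p in q],np.float32)))
E
```

```text
clock: 0.9
eef_pos: [426.8, 284.7, 231.2]
tool_rot: [-3.141, -0.0, -2.993]
force: [1.5, 0.8, 1.1]
width: 85.7
outer@81 ((501.7059326171875, 236.2042999267578), (220.42892456054688, 170.49244689941406), 83.06888580322266) [[404. 137.]
 [573. 117.]
 [600. 335.]
 [430. 356.]]
inner@30 ((502.51458740234375, 235.94622802734375), (171.81689453125, 120.79102325439453), 83.10386657714844)
```

```bash
python3 -m pendant '[[0.187,-0.274,-0.09,0,0,0,1],[0.187,-0.274,-0.09,0,0,0,1],[0.187,-0.274,-0.09,0,0,0,1],[0.187,-0.274,-0.09,0,0,0,1],[0.187,-0.274,-0.09,0,0,0,1],[0.187,-0.274,-0.09,0,0,0,1],[0.187,-0.274,-0.09,0,0,0,1],[0.187,-0.274,-0.09,0,0,0,1]]'
```

```text
clock: 1.7
eef_pos: [614.7, 3.9, 139.1]
tool_rot: [-3.137, -0.001, -3.003]
force: [-0.5, -0.9, 0.1]
width: 85.3
```

```bash
python3 -m pendant '[[0,0,0,0,0,0,1],[0,0,0,0,0,0,1],[0,0,0,0,0,0,1]]'
python3 - <<'E'
from h import *
for n in("top","side"): cv2.imwrite(f"pics/{n}1.png",ctrl.get_image(n))
im=cv2.imread("pics/side1.png");print(blobs(im,"red")[0]);s=ctrl.read_state();print(s["eef_pos"],s["tool_rot"],s["qpos"].round(2))
x,y=342,210
cv2.imwrite("pics/crop2.png",cv2.resize(im[y-80:y+70,x-80:x+80],None,fx=4,fy=4))
E
```

```text
clock: 2.0
eef_pos: [612.7, 14.7, 141.7]
tool_rot: [3.141, 0.0, -2.991]
force: [-0.6, -0.6, -0.2]
width: 85.2
[([347.2, 227.2], [343, 220, 10, 15, 116]), ([492.7, 359.9], [484, 351, 19, 19, 268])]
[612.84986182  14.17582846 141.77709875] [ 3.14117820e+00  3.63830785e-04 -2.99114665e+00] [-0.02  0.68 -0.07  1.71  0.06  0.75  1.59]
```

View pics/crop2.png

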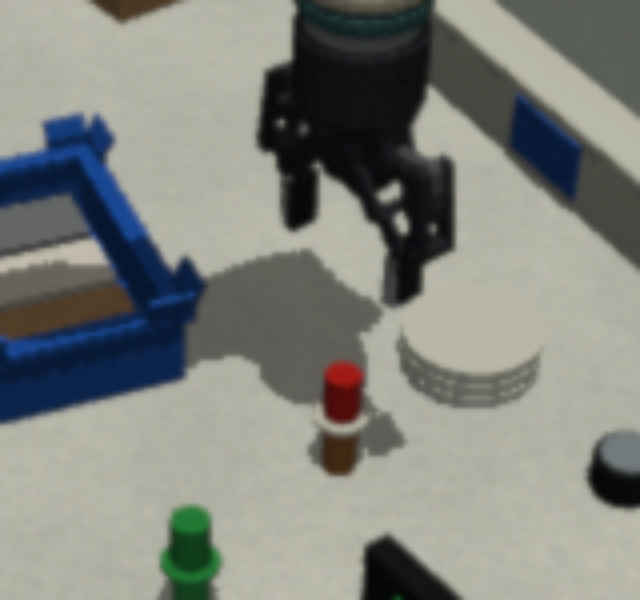

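The gripper sits above the jar, with the dishes clear. I'll descend and grasp.

```bash
python3 -m pendant '[[0,-0.0035,-0.03,0,0,0,1],[0,-0.0035,-0.06,0,0,0,1],[0,-0.0035,-0.08,0,0,0,1],[0,-0.0035,-0.0915,0,0,0,1],[0,-0.0035,-0.0915,0,0,0,1],[0,-0.0035,-0.0915,0,0,0,1]]'
python3 -m pendant '[[0,0,0,0,0,0,-1],[0,0,0,0,0,0,-1],[0,0,0,0,0,0,-1],[0,0,0,0,0,0,-1],[0,0,0,0,0,0,-1],[0,0,0,0,0,0,-1],[0,0,0,0,0,0,-1],[0,0,0,0,0,0,-1]]'
```

```text
clock: 2.7
eef_pos: [613.7, 9.6, 50.6]
tool_rot: [-3.142, 0.001, -2.993]
force: [0.7, -0.7, 0.2]
width: 85.4
clock: 3.5
eef_pos: [613.5, 9.1, 50.4]
tool_rot: [-3.141, 0.001, -2.993]
force: [-1.3, 0.1, 5.3]
width: 22.0
```

```bash
python3 -m pendant '[[0,0,0.03,0,0,0,-1],[0,0,0.07,0,0,0,-1],[0,0,0.11,0,0,0,-1],[0,0,0.14,0,0,0,-1],[0,0,0.15,0,0,0,-1],[0,0,0.15,0,0,0,-1]]'
python3 -m pendant '[[-0.025,-0.03,0,0,0,0,-1],[-0.05,-0.06,0,0,0,0,-1],[-0.075,-0.09,0,0,0,0,-1],[-0.1,-0.12,0,0,0,0,-1],[-0.13,-0.155,0,0,0,0,-1],[-0.16,-0.19,0,0,0,0,-1],[-0.185,-0.22,0,0,0,0,-1],[-0.2,-0.242,0,0,0,0,-1]]'
python3 -m pendant '[[-0.001,-0.002,-0.0,0,0,0,-1],[-0.001,-0.002,-0.0,0,0,0,-1],[-0.001,-0.002,-0.0,0,0,0,-1]]'
python3 - <<'E'
from h import *
for n in("top","side"): cv2.imwrite(f"pics/{n}2.png",ctrl.get_image(n))
im=cv2.imread("pics/side2.png");print(blobs(im,"red")[0],blobs(im,"blue",100)[0][-3:]);s=ctrl.read_state();print(s["eef_pos"],s["tool_rot"],s["force"],s["width"],s["qpos"].round(2))
print(blobs(cv2.imread("pics/top2.png"),"red")[0])
e=s["eef_pos"];x,y=proj("side",e).astype(int);print(x,y)
cv2.imwrite("pics/crop3.png",cv2.resize(im[y-60:y+120,x-60:x+150],None,fx=3.3,fy=3.3))
E
```

```text
clock: 4.1
eef_pos: [613.8, 9.2, 200.8]
tool_rot: [-3.141, 0.002, -2.993]
force: [-0.0, 0.2, -0.8]
width: 22.5
clock: 4.9
eef_pos: [409.1, -234.3, 197.8]
tool_rot: [3.139, -0.005, -2.996]
force: [0.1, 0.4, -1.2]
width: 22.3
clock: 5.2
eef_pos: [412.5, -233.4, 198.9]
tool_rot: [3.14, -0.001, -2.992]
force: [0.4, 0.8, -0.0]
width: 22.1
[([321.7, 275.5], [318, 266, 8, 20, 121]), ([492.7, 359.9], [484, 351, 19, 19, 270])] [([334.7, 293.1], [330, 285, 10, 16, 115]), ([595.8, 337.1], [577, 317, 40, 41, 668]), ([368.9, 326.1], [364, 318, 11, 18, 155])]
[ 412.81823241 -233.40082499  199.30570545] [ 3.14053494e+00 -2.83912772e-04 -2.99083191e+00] [-0.63238698  0.19677223 -0.50955965] 22.265024494501244 [ 0.52  0.43 -0.09  2.03  0.06  0.69  2.12]
[([506.1, 212.2], [501, 207, 11, 11, 96])]
325 279
```

View pics/crop3.png

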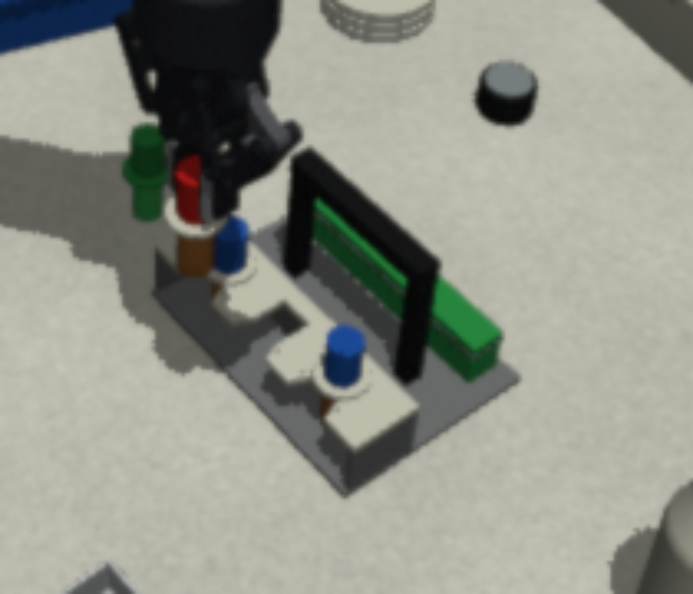

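```bash
python3 -m pendant '[[0,-0.0013,-0.03,0,0,0,-1],[0,-0.0013,-0.07,0,0,0,-1],[0,-0.0013,-0.105,0,0,0,-1],[0,-0.0013,-0.125,0,0,0,-1],[0,-0.0013,-0.1355,0,0,0,-1],[0,-0.0013,-0.1355,0,0,0,-1],[0,-0.0013,-0.1355,0,0,0,-1]]'
python3 - <<'E'
from h import *
im=ctrl.get_image("side");cv2.imwrite("pics/side3.png",im)
s=ctrl.read_state();print(s["eef_pos"],s["tool_rot"],s["force"])
r=blobs(im,"red")[0];b=[x for x in blobs(im,"blue",80)[0] if x[0][1]>270];print(r,b)
for c,z in((r[0],73),)+tuple((x,70) for x in b): print(ray("side",c[0],z).round(1))
E=s["eef_pos"];x,y=proj("side",E).astype(int)
cv2.imwrite("pics/crop4.png",cv2.resize(im[y-60:y+100,x-70:x+140],None,fx=3.5,fy=3.5))
E
```

```text
clock: 6.0
eef_pos: [412.9, -236.0, 64.9]
tool_rot: [-3.141, 0.001, -2.993]
force: [-0.4, -0.7, 0.3]
width: 22.3
[ 413.09279795 -236.27557655   65.24002755] [-3.14051665e+00  1.65818137e-03 -2.99290648e+00] [ 0.22597309 -0.7756245   0.79247629]
[([321.6, 323.5], [318, 315, 7, 18, 102]), ([492.6, 359.9], [484, 351, 19, 19, 274])] [([595.7, 337.1], [577, 317, 39, 41, 667]), ([368.9, 326.1], [364, 318, 11, 18, 155])]
[ 407.3 -231.2   73. ]
[ 868.5 -512.6   70. ]
[ 488.7 -279.3   70. ]
```

View pics/crop4.png

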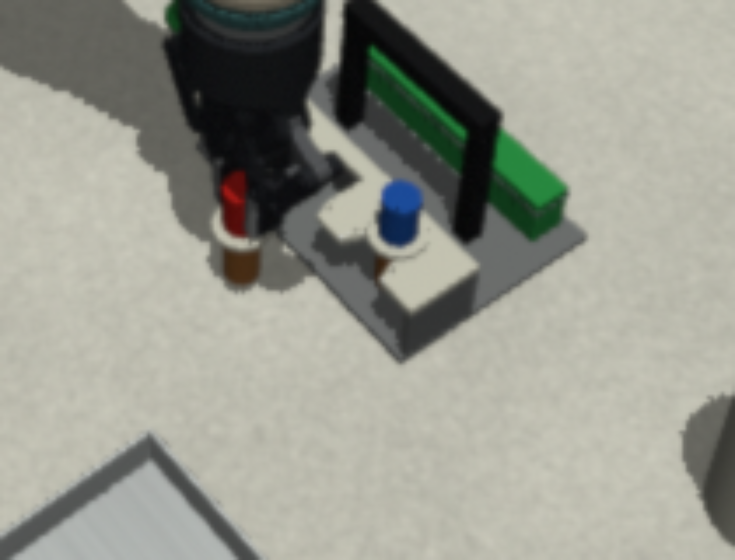

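```bash
python3 - <<'E'
from h import *
y=np.array([-.147,.989]);x=np.array([.989,.147])
r=ray("side",(323.1,323.3),74)[:2];b=ray("side",(368.9,326.1),70)[:2]
print(r,b)
d=b+56*y-r
print("to slot: along x",d@x,"lateral",d@y)
d=np.array([481.2,-224.5])-[413,-236.1];print("by tcp",d@x,d@y)
E
```

```text
[ 409.76836391 -232.88035279] [ 488.69481083 -279.30821095]
to slot: along x 71.23336085447185 lateral -1.534459413382838
by tcp 69.15499999999999 1.4469999999999965
```

```bash
python3 -m pendant '[[0.01,0.0015,-0.0015,0,0,0,-1],[0.02,0.003,-0.0015,0,0,0,-1],[0.03,0.0045,-0.0015,0,0,0,-1],[0.038,0.0057,-0.0015,0,0,0,-1],[0.045,0.0067,-0.0015,0,0,0,-1],[0.05,0.0075,-0.0015,0,0,0,-1],[0.054,0.0081,-0.0015,0,0,0,-1],[0.054,0.0081,-0.0015,0,0,0,-1]]'
python3 -m pendant '[[0,0,0,0,0,0,-1],[0.003,0.0005,0,0,0,0,-1],[0.006,0.0009,0,0,0,0,-1],[0.009,0.0014,0,0,0,0,-1],[0.009,0.0014,0,0,0,0,-1]]'
python3 - <<'E'
from h import *
im=ctrl.get_image("side");cv2.imwrite("pics/side4.png",im)
s=ctrl.read_state();print(s["eef_pos"],s["force"])
r=blobs(im,"red")[0];b=[x for x in blobs(im,"blue",80)[0] if x[0][1]>270];print(r,b)
x,y=proj("side",s["eef_pos"]).astype(int)
cv2.imwrite("pics/crop5.png",cv2.resize(im[y-50:y+70,x-60:x+90],None,fx=5,fy=5))
E
```

```text
clock: 6.85
eef_pos: [466.6, -227.9, 62.8]
tool_rot: [-3.142, 0.0, -2.993]
force: [-0.7, -0.2, 0.4]
width: 21.6
clock: 7.35
eef_pos: [475.8, -226.5, 62.9]
tool_rot: [-3.141, 0.001, -2.993]
force: [-0.6, 0.3, -1.0]
width: 22.2
[ 475.43456456 -226.53779408   62.81592322] [-0.51924874 -0.25014039 -0.81935983]
[([346.7, 309.2], [343, 301, 8, 18, 107]), ([492.6, 359.9], [484, 351, 19, 19, 273])] [([333.7, 293.7], [330, 285, 10, 16, 114]), ([595.8, 337.1], [577, 317, 40, 41, 668]), ([368.7, 325.9], [364, 318, 11, 18, 163])]
```

View pics/crop5.png

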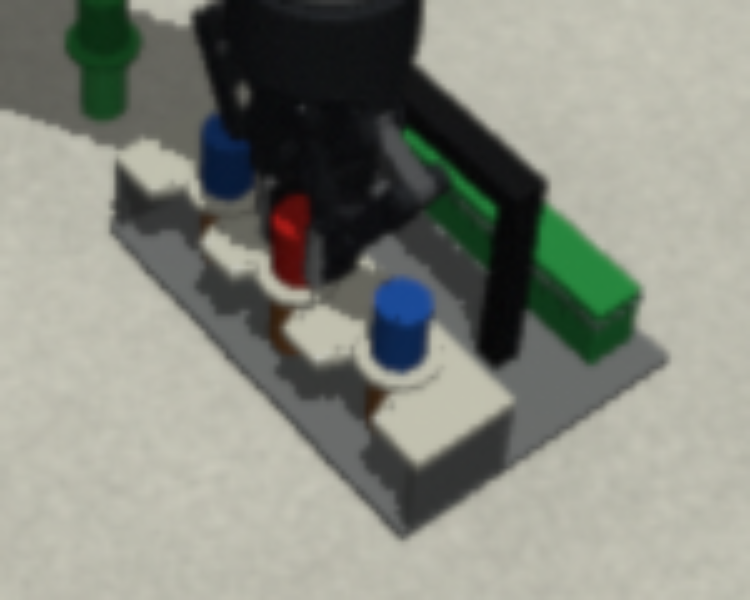

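```bash
python3 -m pendant '[[0.002,0.0003,0,0,0,0,-1],[0.004,0.0006,0,0,0,0,-1],[0.005,0.0008,0,0,0,0,-1],[0.005,0.0008,0,0,0,0,-1]]'
python3 -m pendant '[[0.001,0.0002,0,0,0,0,-1],[0.002,0.0003,0,0,0,0,-1],[0.002,0.0003,0,0,0,0,-1]]'
python3 - <<'E'
from h import *
im=ctrl.get_image("side")
s=ctrl.read_state();print(s["eef_pos"],s["force"])
for n in("red","blue"): print([x for x in blobs(im,n,80)[0] if x[0][1]>270])
E
```

```text
clock: 7.8
eef_pos: [480.4, -225.8, 62.8]
tool_rot: [-3.142, 0.0, -2.993]
force: [0.3, -0.3, -0.8]
width: 22.2
clock: 8.1
eef_pos: [482.3, -225.5, 62.8]
tool_rot: [-3.142, 0.0, -2.993]
force: [-0.0, 0.3, -0.3]
width: 22.0
[ 482.19230724 -225.52296369   62.83185185] [ 0.4892057   1.29161654 -1.32845297]
[([349.0, 307.7], [346, 300, 7, 17, 102]), ([492.7, 359.9], [484, 351, 19, 19, 271])]
[([334.0, 292.6], [330, 285, 10, 16, 133]), ([595.8, 337.1], [577, 317, 40, 41, 668]), ([368.7, 325.9], [364, 318, 11, 18, 162])]
```

```bash
for i in 1 2 ; do python3 -m pendant '[[0.001,0.0001,0,0,0,0,-1],[0.001,0.0001,0,0,0,0,-1]]' | grep -E 'eef|force'; done
python3 - <<'E'
from h import *
im=ctrl.get_image("side");f=np.mean([ctrl.read_state()["force"] for _ in range(1)],0);print(f)
for n in("red","blue"): print([x for x in blobs(im,n,80)[0] if x[0][1]>270])
E
```

```text
eef_pos: [482.8, -225.5, 62.8]
force: [-1.0, -1.3, -0.8]
eef_pos: [483.0, -225.4, 62.7]
force: [-3.0, -0.5, 1.3]
[-3.5711793  -0.65596222  1.18443889]
[([349.3, 307.7], [346, 300, 8, 17, 105]), ([492.7, 359.9], [484, 351, 19, 19, 269])]
[([334.1, 292.4], [330, 285, 10, 16, 137]), ([595.7, 337.1], [577, 317, 39, 41, 667]), ([368.7, 325.9], [364, 318, 11, 18, 161])]
```

```bash
python3 -m pendant '[[-0.0005,0,-0.001,0,0,0,-1],[-0.0005,0,-0.002,0,0,0,-1],[-0.0005,0,-0.0025,0,0,0,-1],[-0.0005,0,-0.0025,0,0,0,-1]]'
python3 -m pendant '[[0,0,0,0,0,0,-0.1],[0,0,0,0,0,0,-0.1],[0,0,0,0,0,0,-0.1],[0,0,0,0,0,0,-0.1]]'
python3 -m pendant '[[0,0,0.01,0,0,0,-0.1],[0,0,0.03,0,0,0,-0.1],[0,0,0.06,0,0,0,-0.1],[0,0,0.1,0,0,0,-0.1],[0,0,0.14,0,0,0,-0.1],[0,0,0.14,0,0,0,-0.1]]'
python3 -m pendant '[[0,0.05,0.03,0,0,-0.15,-0.1],[-0.05,0.08,0.03,0,0,-0.3,-0.1],[-0.05,0.12,0.03,0,0,-0.45,-0.1],[-0.05,0.16,0.03,0,0,-0.6,-0.1],[-0.05,0.2,0.03,0,0,-0.75,-0.1],[-0.05,0.2,0.03,0,0,-0.9,-0.1],[-0.05,0.2,0.03,0,0,-1.05,-0.1],[-0.05,0.2,0.03,0,0,-1.2,-0.1]]'
python3 - <<'E'
from h import *
for n in("top","side"):
    im=ctrl.get_image(n);cv2.imwrite(f"pics/{n}5.png",im)
    for c in("red","blue","green"): print(n,c,[x for x in blobs(im,c,25)[0] if x[0][1]>200 and x[0][0]>300])
im=cv2.imread("pics/side5.png")
a=cv2.resize(im[230:370,290:440],None,fx=2.6,fy=2.6);b=cv2.resize(cv2.imread("pics/top5.png")[200:280,340:440],None,fx=4,fy=4.55)
cv2.imwrite("pics/crop6.png",np.hstack([a,b]) if a.shape[0]==b.shape[0] else a)
E
```

```text
clock: 9.0
eef_pos: [483.0, -225.4, 60.4]
tool_rot: [3.141, -0.001, -2.994]
force: [-3.9, -0.7, 4.2]
width: 22.2
clock: 9.4
eef_pos: [484.4, -225.2, 60.4]
tool_rot: [-3.141, 0.001, -2.993]
force: [0.0, 0.3, 0.6]
width: 38.2
clock: 10.0
eef_pos: [487.2, -226.7, 206.2]
tool_rot: [-3.136, 0.01, -2.994]
force: [0.9, 0.1, 1.2]
width: 38.1
clock: 10.8
eef_pos: [433.4, -24.7, 230.3]
tool_rot: [3.142, -0.0, 2.101]
force: [0.0, -0.1, 0.3]
width: 38.3
top red [([506.1, 212.3], [501, 207, 11, 11, 94]), ([395.7, 255.1], [392, 252, 8, 8, 50])]
top blue [([581.7, 246.8], [557, 242, 50, 11, 129]), ([415.5, 252.9], [412, 250, 8, 7, 46]), ([375.4, 257.7], [372, 255, 8, 7, 46])]
top green [([387.7, 223.1], [358, 216, 60, 16, 557])]
side red [([351.2, 308.6], [346, 300, 11, 18, 159]), ([492.8, 359.9], [485, 351, 18, 19, 266])]
side blue [([493.1, 248.4], [481, 232, 26, 33, 397]), ([334.2, 292.4], [330, 285, 10, 16, 137]), ([595.7, 337.1], [577, 317, 39, 41, 667]), ([368.9, 326.1], [364, 318, 11, 18, 155])]
side green [([309.1, 270.1], [303, 257, 14, 28, 253]), ([373.5, 296.5], [360, 279, 29, 36, 340]), ([404.1, 319.2], [395, 303, 21, 31, 380])]
```

View pics/crop6.png

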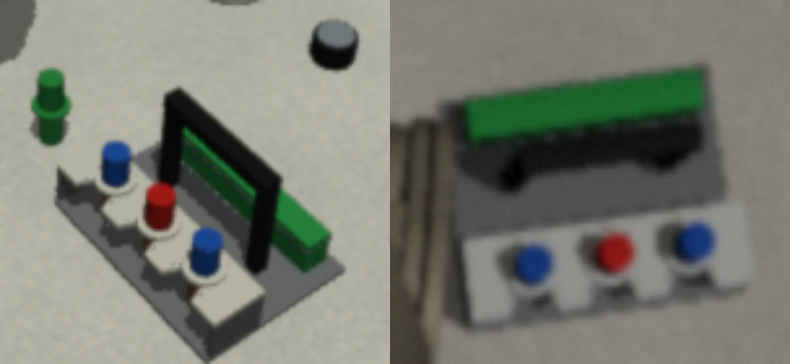

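The red jar hangs in line with the blue caps: red is at top (395.7,255.1) and the blue midpoint is (395.5,255.3). Next is the handle.

```bash
python3 -m pendant '[[0.02,-0.035,0,0,0,-0.1,0],[0.04,-0.07,0,0,0,-0.2,0],[0.065,-0.115,0,0,0,-0.3,0],[0.085,-0.15,0,0,0,-0.383,0],[0.1,-0.178,0,0,0,-0.383,0],[0.1085,-0.192,0,0,0,-0.383,0],[0.1085,-0.192,0,0,0,-0.383,0],[0.1085,-0.192,0,0,0,-0.383,0]]'
python3 -m pendant '[[0,0,-0.02,0,0,0,0],[0,0,-0.05,0,0,0,0],[0,0,-0.075,0,0,0,0],[0,0,-0.09,0,0,0,0],[0,0,-0.09,0,0,0,0],[0,0,-0.09,0,0,0,0]]'
python3 - <<'E'
from h import *
s=ctrl.read_state();print(s["eef_pos"],s["tool_rot"],s["qpos"].round(2))
im=ctrl.get_image("side");cv2.imwrite("pics/side6.png",im)
cv2.imwrite("pics/crop7.png",cv2.resize(im[220:340,310:440],None,fx=5,fy=5))
E
```

```text
clock: 11.7
eef_pos: [541.4, -216.8, 229.8]
tool_rot: [-3.141, -0.001, 1.725]
force: [0.5, -0.4, -0.2]
width: 42.7
clock: 12.3
eef_pos: [542.0, -216.3, 140.7]
tool_rot: [-3.142, -0.001, 1.725]
force: [1.6, 0.6, 0.2]
width: 42.5
[ 542.03593493 -216.31947556  140.70850837] [-3.14155557e+00 -7.22740804e-04  1.72508083e+00] [ 0.16  0.66  0.28  1.8  -0.26  0.71  0.73]
```

View pics/crop7.png

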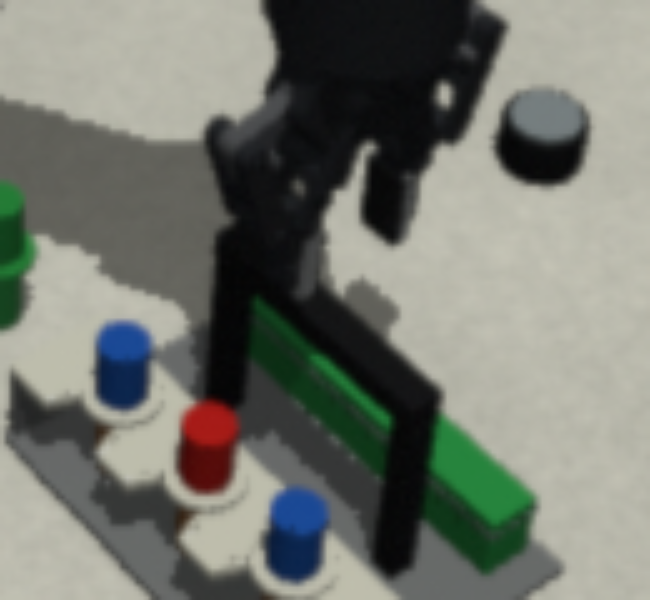

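```bash
python3 -m pendant '[[0,0,-0.015,0,0,-0.006,0],[0,0,-0.03,0,0,-0.006,0],[0,0,-0.042,0,0,-0.006,0],[0,0,-0.0515,0,0,-0.006,0],[0,0,-0.0515,0,0,-0.006,0],[0,0,-0.0515,0,0,-0.006,0]]'
python3 -m pendant '[[0,0,0,0,0,0,-1],[0,0,0,0,0,0,-1],[0,0,0,0,0,0,-1],[0,0,0,0,0,0,-1],[0,0,0,0,0,0,-1],[0,0,0,0,0,0,-1],[0,0,0,0,0,0,-1]]'
python3 - <<'E'
from h import *
for n in("side","top"):
    im=ctrl.get_image(n)
    for c in("red","blue"): print(n,c,[x for x in blobs(im,c,25)[0] if x[0][1]>200 and 300<x[0][0]<450])
E
```

```text
clock: 12.95
eef_pos: [542.3, -217.5, 89.1]
tool_rot: [3.141, 0.0, 1.717]
force: [0.0, -0.2, -0.1]
width: 42.7
clock: 13.65
eef_pos: [541.5, -217.7, 89.5]
tool_rot: [-3.141, -0.0, 1.717]
force: [-4.2, -0.2, 5.8]
width: 17.2
side red [([352.4, 307.7], [347, 299, 12, 18, 165])]
side blue [([335.2, 292.1], [331, 285, 10, 16, 135]), ([370.1, 325.4], [365, 317, 12, 18, 159])]
top red []
top blue []
```

```bash
python3 -m pendant '[[0,0,0.002,0,0,0,-1],[0,0,0.006,0,0,0,-1],[0,0,0.012,0,0,0,-1],[0,0,0.02,0,0,0,-1],[0,0,0.029,0,0,0,-1],[0,0,0.036,0,0,0,-1],[0,0,0.04,0,0,0,-1],[0,0,0.04,0,0,0,-1]]'
python3 - <<'E'
from h import *
s=ctrl.read_state();print(s["eef_pos"],s["tool_rot"],s["force"],s["torque"])
im=ctrl.get_image("side");cv2.imwrite("pics/side7.png",im)
for c in("red","blue"): print(c,[x for x in blobs(im,c,25)[0] if x[0][1]>200 and 300<x[0][0]<450])
cv2.imwrite("pics/crop8.png",cv2.resize(im[210:370,290:440],None,fx=3.7,fy=3.7))
E
```

```text
clock: 14.55
eef_pos: [542.6, -217.5, 129.7]
tool_rot: [3.14, 0.001, 1.717]
force: [-0.1, -1.0, -6.1]
width: 16.9
[ 542.64394832 -217.52245448  129.70913131] [3.14011909e+00 7.38908553e-04 1.71730664e+00] [-0.11577221 -1.04579689 -6.05092499] [ 0.01245396 -0.04185674 -0.02978397]
red [([353.9, 294.4], [349, 286, 12, 19, 175])]
blue [([336.3, 278.4], [332, 270, 10, 18, 148]), ([372.1, 312.2], [367, 304, 12, 18, 168])]
```

View pics/crop8.png

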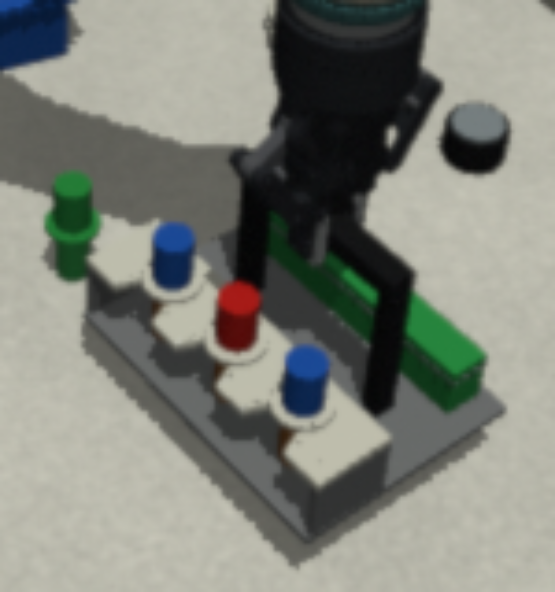

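```bash
python3 -m pendant '[[0,0,0.004,0,0,0,-1],[0,0,0.012,0,0,0,-1],[0,0,0.026,0,0,0,-1],[0,0,0.043,0,0,0,-1],[0,0,0.06,0,0,0,-1],[0,0,0.076,0,0,0,-1],[0,0,0.086,0,0,0,-1],[0,0,0.09,0,0,0,-1]]'
python3 -m pendant '[[0,0.004,0,0,0,0,-1],[0,0.012,0,0,0,-0.01,-1],[-0.001,0.024,0,0,0,-0.02,-1],[-0.002,0.04,0,0,0,-0.035,-1],[-0.003,0.06,0,0,0,-0.05,-1],[-0.004,0.08,0,0,0,-0.065,-1],[-0.005,0.1,0,0,0,-0.08,-1],[-0.006,0.12,0,0,0,-0.095,-1]]'
python3 -m pendant '[[-0.001,0.02,0,0,0,-0.014,-1],[-0.002,0.04,0,0,0,-0.028,-1],[-0.003,0.06,0,0,0,-0.042,-1],[-0.004,0.08,0,0,0,-0.055,-1],[-0.005,0.1,0,0,0,-0.068,-1],[-0.006,0.12,0,0,0,-0.08,-1],[-0.007,0.14,0,0,0,-0.09,-1],[-0.008,0.16,0,0,0,-0.1,-1]]'
python3 -m pendant '[[-0.001,0.02,0,0,0,-0.01,-1],[-0.002,0.04,0,0,0,-0.02,-1],[-0.003,0.06,0,0,0,-0.03,-1],[-0.005,0.08,0,0,0,-0.04,-1],[-0.007,0.1,0,0,0,-0.05,-1],[-0.009,0.12,0,0,0,-0.058,-1],[-0.01,0.138,0,0,0,-0.065,-1],[-0.011,0.152,0,0,0,-0.072,-1]]'
```

```text
clock: 15.4
eef_pos: [542.8, -217.7, 220.6]
tool_rot: [3.139, 0.001, 1.717]
force: [0.4, -0.1, -7.2]
width: 17.0
clock: 16.2
eef_pos: [535.4, -95.0, 218.2]
tool_rot: [-3.14, -0.001, 1.622]
force: [0.6, -0.2, -7.6]
width: 17.3
clock: 17.0
eef_pos: [527.0, 64.8, 218.2]
tool_rot: [-3.14, -0.0, 1.523]
force: [0.9, -0.2, -6.5]
width: 17.1
clock: 17.8
eef_pos: [515.6, 217.2, 218.2]
tool_rot: [-3.14, -0.0, 1.452]
force: [1.0, -0.1, -6.5]
width: 17.6
```

```bash
python3 -m pendant '[[0.001,0.008,0,0,0,-0.002,-1],[0.002,0.013,0,0,0,-0.002,-1],[0.003,0.017,0,0,0,-0.002,-1],[0.003,0.017,-0.01,0,0,-0.002,-1],[0.003,0.017,-0.02,0,0,-0.002,-1],[0.003,0.017,-0.027,0,0,-0.002,-1],[0.003,0.017,-0.03,0,0,-0.002,-1],[0.003,0.017,-0.03,0,0,-0.002,-1]]'
python3 -m pendant '[[0,0,0,0,0,0,-1],[0,0,0,0,0,0,-1],[0,0,0,0,0,0,-1]]'
python3 - <<'E'
from h import *
for n in("side","top"):
    im=ctrl.get_image(n);cv2.imwrite(f"pics/{n}8.png",im)
    for c in("red","blue","green"): print(n,c,[(x,ray(n,x[0],169).round(1)[:2]) for x in blobs(im,c,25)[0] if x[0][1]>120 and 170<x[0][0]<350])
a=cv2.resize(cv2.imread("pics/side8.png")[130:250,210:340],None,fx=3,fy=3.);b=cv2.resize(cv2.imread("pics/top8.png")[190:300,170:290],None,fx=3.27,fy=3.2727)
cv2.imwrite("pics/crop9.png",np.clip(np.hstack([a,b[:360]])*1.5,0,255).astype("uint8"))
E
```

```text
clock: 18.6
eef_pos: [519.8, 231.1, 188.0]
tool_rot: [-3.14, 0.001, 1.448]
force: [0.6, -0.0, -5.6]
width: 16.8
clock: 18.9
eef_pos: [520.3, 231.8, 189.2]
tool_rot: [3.141, -0.0, 1.448]
force: [-0.9, -0.9, -6.0]
width: 17.1
side red [(([250.4, 158.5], [246, 152, 9, 15, 99]), array([463.1, 247. ]))]
side blue [(([345.7, 121.1], [340, 112, 13, 20, 148]), array([773.3, 299. ])), (([244.3, 146.7], [240, 141, 9, 14, 89]), array([470.7, 305.8])), (([256.9, 171.0], [253, 164, 9, 15, 106]), array([455.6, 188.5])), (([271.4, 212.7], [228, 170, 84, 67, 1684]), array([419.8,  25. ]))]
side green [(([292.6, 171.6], [281, 146, 23, 45, 407]), array([531.6, 145.8])), (([309.2, 270.1], [303, 257, 14, 28, 255]), array([ 411.1, -171.3]))]
top red [(([218.3, 254.7], [214, 250, 10, 10, 70]), array([463.3, 242.6]))]
top blue [(([245.5, 261.5], [194, 219, 78, 61, 480]), array([447.4, 172.6])), (([198.2, 252.0], [195, 248, 7, 8, 40]), array([469.1, 294.2])), (([240.0, 257.9], [236, 254, 9, 9, 58]), array([456.3, 187. ]))]
top green [(([242.8, 221.9], [225, 215, 36, 15, 361]), array([549.3, 184. ])), (([335.0, 259.1], [330, 254, 11, 11, 96]), array([458.3, -54.6]))]
```

View pics/crop9.png

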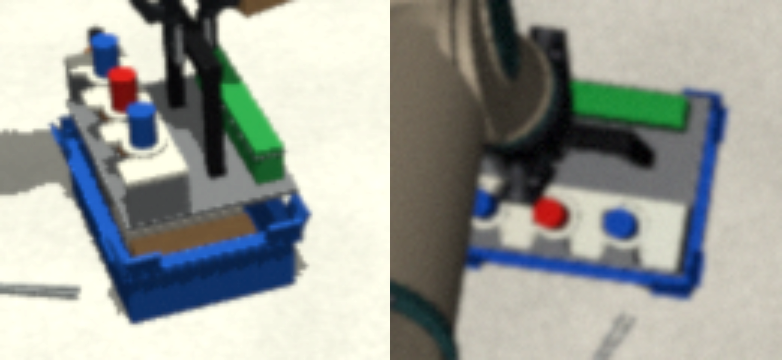

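```bash
python3 - <<'E'
from h import *
# on-bench validation
print("bench red",tri((395.7,255.1),(351.2,308.6)),"l",tri((375.4,257.7),(334.2,292.4)),"r",tri((415.5,252.9),(368.9,326.1)))
r=tri((240.0,257.9),(256.9,171.0));m=tri((218.3,254.7),(250.4,158.5));l=tri((198.2,252.0),(244.3,146.7))
print("r",r,"red",m,"l",l,np.linalg.norm(r-m),np.linalg.norm(m-l))
print(np.arctan2(-(m-r)[0],(m-r)[1]))
# tote corners in side image (blue) crude: largest contour approx
for n in("top0","side0","side8"):
    im=cv2.imread(f"pics/{n}.png");k=n[:-1];lab,l=cv2.connectedComponents(mask(im,"blue"))[0:2]
    for i in range(1,lab):
        a=(l==i).sum()
        ys,xs=np.where(l==i)
        if a>1500 and 150<ys.mean()<300: 
            h=cv2.convexHull(np.stack([xs,ys],1).astype(np.int32));print(n,a,cv2.approxPolyDP(h,2,True)[:,0].tolist())
# expected lug tops (+-84,+-109 at 81) for tote (502,236,-.121)
for sx in(-1,1):
  for sy in(-1,1):
    c,s=np.cos(-.121),np.sin(-.121);x,y=sx*84,sy*109
    X=[502+c*x-s*y,236+s*x+c*y,81];print(sx,sy,"top",proj("top",X).round(1),"side",proj("side",X).round(1))
E
```

```text
bench red [ 481.00718561 -225.3554742    71.83618541] l [ 472.70605075 -169.46767429   70.93470001] r [ 488.62946734 -280.3076927    71.30879239]
r [455.63791741 186.98108625 170.0039654 ] red [462.20234711 242.18017115 172.14167381] l [467.16663401 292.30734314 177.52876544] 55.62913363004919 50.65963158262421
-0.11836688187077081
top0 2088 [[269, 219], [271, 228], [264, 274], [259, 280], [187, 269], [185, 260], [194, 213], [198, 209]]
side0 2573 [[306, 223], [254, 236], [228, 173], [233, 169], [286, 160], [311, 200]]
side8 1684 [[306, 223], [254, 236], [228, 173], [233, 170], [308, 195], [311, 203]]
-1 -1 top [262.7 280. ] side [248.8 216.6]
-1 1 top [183.9 268.6] side [227.1 169.4]
1 -1 top [272.3 219.8] side [312.7 201.6]
1 1 top [195.  208.9] side [285.1 157.5]
```

```bash
python3 - <<'E'
from h import *
c,s=np.cos(-.121),np.sin(-.121);xt=np.array([c,s]);yt=np.array([-s,c])
for n,p,z,sx in(("side",(254.3,206),100,-1),("side",(309.3,193.3),103,1),("top",(268.5,219.7),106,1),("top",(259.6,272.6),105,-1)):
    w=ray(n,p,z)[:2];print(n,p,w.round(1),"base:",(w-sx*75*xt+100*yt).round(1))
E
python3 - <<'E'
import cv2,numpy as np
a=cv2.imread("pics/top8.png")[205:290,235:285];b=cv2.imread("pics/side8.png")[155:240,225:320]
f=lambda i:np.clip(cv2.resize(i,None,fx=5.5,fy=5.5,interpolation=cv2.INTER_CUBIC)*1.8,0,255).astype("uint8")
cv2.imwrite("pics/crop10.png",np.hstack([f(a),f(b)]))
E
```

```text
side (254.3, 206) [425.7 147.4] base: [512.2 237.6]
side (309.3, 193.3) [567.5 126.8] base: [505.1 235.1]
top (268.5, 219.7) [567.7 125.3] base: [505.4 233.6]
top (259.6, 272.6) [423.8 143.9] base: [510.3 234.2]
```

View pics/crop10.png

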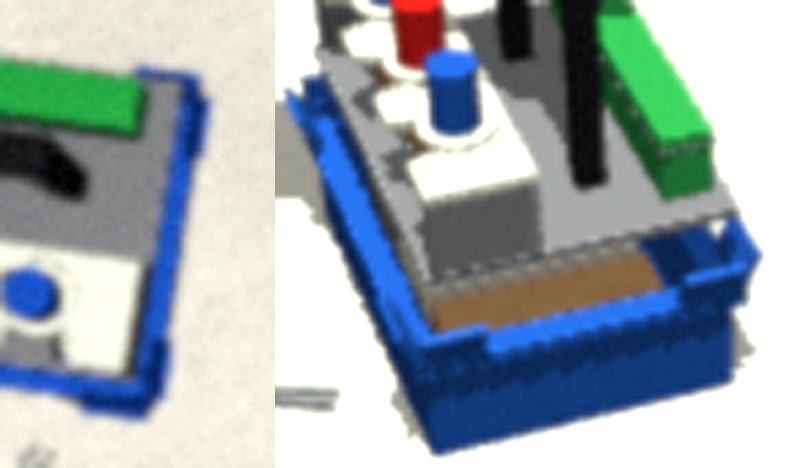

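Both views show the rack just above the tote, parallel to it, with its right-hand corners inside the lugs (side px (310,193) and (253,209)). The measurements put it about 2.5 mm too far in +x. I'll correct that and lower in stages, watching the force.

```bash
python3 -m pendant '[[-0.0012,0.0004,0,0,0,0,-1],[-0.0025,0.0007,-0.003,0,0,0,-1],[-0.0025,0.0007,-0.008,0,0,0,-1],[-0.0025,0.0007,-0.014,0,0,0,-1],[-0.0025,0.0007,-0.02,0,0,0,-1],[-0.0025,0.0007,-0.024,0,0,0,-1],[-0.0025,0.0007,-0.024,0,0,0,-1],[-0.0025,0.0007,-0.024,0,0,0,-1]]'
python3 - <<'E'
from h import *
s=ctrl.read_state();print(s["eef_pos"],s["force"],s["torque"])
c,q=np.cos(-.121),np.sin(-.121);xt=np.array([c,q]);yt=np.array([-q,c])
z=s["eef_pos"][2]+70-89.4
for n in("side","top"):
    im=ctrl.get_image(n);cv2.imwrite(f"pics/{n}9.png",im)
    for col in("red","blue"):
        for x in blobs(im,col,50)[0]:
            p=x[0]
            if 200<p[0]<270 and 140<p[1]<275 and x[1][4]<200:
                w=ray(n,p,z)[:2];off=0 if col=="red" else 56
                print(n,col,p,x[1],"base",(w+44*xt+off*yt).round(1))
E
```

```text
clock: 19.8
eef_pos: [517.7, 232.3, 164.7]
tool_rot: [-3.142, 0.0, 1.448]
force: [0.6, 0.4, -7.1]
width: 16.7
[517.69075661 232.28762469 164.69877078] [ 0.6101511   0.38056533 -7.10931677] [-0.00485406 -0.05411763 -0.00894644]
side red [250.2, 166.9] [246, 161, 9, 14, 97] base [503.7 240.5]
side blue [244.1, 155.4] [240, 150, 9, 13, 80] base [517.1 353. ]
side blue [256.5, 179.2] [252, 173, 9, 14, 103] base [503.3 239.1]
top red [220.1, 256.5] [216, 253, 10, 8, 65] base [504.7 237.7]
top blue [241.2, 259.6] [237, 256, 9, 8, 59] base [504.5 238.1]
```

```bash
python3 -m pendant '[[-0.0005,-0.0005,-0.001,0,0,0,-1],[-0.0005,-0.0005,-0.0025,0,0,0,-1],[-0.0005,-0.0005,-0.004,0,0,0,-1],[-0.0005,-0.0005,-0.005,0,0,0,-1],[-0.0005,-0.0005,-0.005,0,0,0,-1]]'
python3 -m pendant '[[0,0,-0.001,0,0,0,-1],[0,0,-0.002,0,0,0,-1],[0,0,-0.003,0,0,0,-1],[0,0,-0.004,0,0,0,-1],[0,0,-0.004,0,0,0,-1]]'
python3 -m pendant '[[0,0,-0.001,0,0,0,-1],[0,0,-0.002,0,0,0,-1],[0,0,-0.003,0,0,0,-1],[0,0,-0.003,0,0,0,-1]]'
```

```text
clock: 20.4
eef_pos: [517.0, 231.8, 159.6]
tool_rot: [-3.141, 0.0, 1.448]
force: [0.7, -0.6, -6.4]
width: 16.7
clock: 20.9
eef_pos: [517.0, 231.8, 155.6]
tool_rot: [-3.141, 0.0, 1.448]
force: [-0.7, -0.1, -5.8]
width: 16.8
clock: 21.3
eef_pos: [517.0, 231.8, 152.6]
tool_rot: [-3.141, 0.0, 1.448]
force: [-0.3, 0.3, -6.3]
width: 17.1
```

```bash
python3 -m pendant '[[0,0,-0.001,0,0,0,-1],[0,0,-0.002,0,0,0,-1],[0,0,-0.002,0,0,0,-1]]'
for i in 1 2; do python3 -m pendant '[[0,0,-0.0005,0,0,0,-1],[0,0,-0.001,0,0,0,-1],[0,0,-0.001,0,0,0,-1]]'|grep -E "pos|force";done
python3 - <<'E'
from h import *
s=ctrl.read_state();print(s["eef_pos"],s["force"],s["torque"])
E
```

```text
clock: 21.6
eef_pos: [517.0, 231.8, 150.6]
tool_rot: [-3.141, 0.0, 1.448]
force: [0.4, -0.0, -6.7]
width: 17.2
eef_pos: [517.1, 231.8, 149.8]
force: [-0.4, 0.1, -6.1]
eef_pos: [517.3, 231.9, 149.5]
force: [-2.1, -1.0, 0.9]
[517.30393112 231.87501068 149.47545601] [-2.13318992 -1.01763865  0.88628235] [-0.17846682  0.31180719  0.0361788 ]
```

```bash
python3 -m pendant '[[0,0,-0.0003,0,0,0,-1],[0,0,-0.0003,0,0,0,-0.4],[0,0,-0.0003,0,0,0,-0.2],[0,0,-0.0003,0,0,0,-0.1],[0,0,-0.0003,0,0,0,-0.05],[0,0,-0.0003,0,0,0,-0.05]]'
python3 -m pendant '[[0,0,0.005,0,0,0,-0.05],[0,0,0.02,0,0,0,-0.05],[0,0,0.04,0,0,0,-0.05],[0,0,0.07,0,0,0,-0.05],[0,0,0.11,0,0,0,-0.05],[0,0,0.15,0,0,0,-0.05],[0,0,0.15,0,0,0,-0.05]]'
python3 -m pendant '[[0,0.05,0,0,0,0,-0.05],[0,0.1,0,0,0,0,-0.05],[0,0.15,0,0,0,0,-0.05],[0,0.2,0,0,0,0,-0.05],[0,0.25,0,0,0,0,-0.05],[0,0.3,0,0,0,0,-0.05],[-0.02,0.34,0,0,0,0,-0.05],[-0.02,0.34,0,0,0,0,-0.05]]'
python3 - <<'E'
from h import *
s=ctrl.read_state();print(s["eef_pos"],s["force"])
B={}
for n in("top","side"):
    im=ctrl.get_image(n);cv2.imwrite(f"pics/{n}10.png",im)
    for col in("red","blue","green"):
        for x in blobs(im,col,25)[0]:
            p=x[0]
            if 170<p[0]<340 and 130<p[1]<290: print(n,col,p,x[1],ray(n,p,130 if x[1][4]<200 else 81).round(1))
    m0=cv2.imread(f"pics/{n}0.png");d=cv2.absdiff(im,m0).max(2)>40
    k=cv2.connectedComponentsWithStats(cv2.morphologyEx(d.astype("uint8"),cv2.MORPH_OPEN,np.ones((3,3))))
    print(n,"changed",[r[:5].tolist() for r in k[2][1:] if r[4]>25])
E
```

```text
clock: 22.8
eef_pos: [517.2, 231.9, 148.5]
tool_rot: [3.141, -0.0, 1.448]
force: [0.5, -0.8, -0.5]
width: 40.4
clock: 23.5
eef_pos: [520.5, 232.6, 304.4]
tool_rot: [3.132, -0.006, 1.448]
force: [0.9, 0.2, -0.9]
width: 40.6
clock: 24.3
eef_pos: [490.5, 580.2, 295.9]
tool_rot: [-3.136, -0.003, 1.459]
force: [-0.6, 0.6, 0.5]
width: 40.8
[490.4574395  580.20872216 295.89638775] [-0.60407957  0.6389625   0.49158943]
top red [221.3, 257.5] [217, 254, 9, 8, 59] [459.9 243.1 130. ]
top blue [198.4, 214.7] [193, 210, 15, 14, 89] [573.1 310.2 130. ]
top blue [241.1, 259.1] [185, 218, 87, 62, 307] [461.1 199.2  81. ]
top blue [200.7, 254.5] [196, 251, 10, 8, 58] [466.7 297.8 130. ]
top blue [242.4, 260.5] [238, 257, 9, 8, 53] [453.1 187.2 130. ]
top green [231.0, 223.4] [200, 214, 63, 19, 627] [559.7 231.8  81. ]
top green [334.9, 259.1] [330, 254, 11, 11, 97] [461.9 -55.9 130. ]
top changed [[23, 195, 232, 193, 7912], [0, 197, 44, 62, 1200], [302, 204, 14, 11, 110], [185, 215, 84, 61, 2856], [352, 215, 71, 56, 2123], [407, 249, 14, 9, 104], [391, 253, 10, 15, 118], [368, 254, 12, 9, 90], [412,
[... 694 characters left out ...]
9.3 214.5  81. ]
side green [309.1, 270.1] [303, 257, 14, 28, 253] [450.9 -94.3  81. ]
side changed [[0, 0, 28, 9, 198], [0, 0, 76, 46, 1450], [42, 0, 15, 3, 38], [90, 0, 6, 6, 35], [182, 0, 50, 51, 1439], [0, 17, 26, 16, 344], [87, 18, 24, 84, 1378], [71, 25, 14, 26, 190], [38, 43, 51, 138, 4250], [0, 45, 40, 44, 533], [131, 110, 112, 167, 3952], [0, 114, 11, 64, 585], [81, 128, 69, 132, 3161], [233, 141, 73, 76, 2417], [263, 187, 5, 7, 29], [62, 188, 18, 56, 400], [0, 196, 3, 16, 35], [61, 221, 4, 11, 33], [342, 220, 11, 16, 148], [0, 222, 4, 14, 36], [339, 238, 13, 11, 120], [59, 255, 12, 7, 63], [20, 258, 8, 6, 43], [311, 264, 111, 106, 5039], [16, 276, 11, 6, 53], [137, 281, 4, 11, 36]]
```

```bash
python3 - <<'E'
from h import *
T={"r":((242.4,260.5),(256.7,184.3)),"m":((221.3,257.5),(250.5,172.0)),"l":((200.7,254.5),(244.6,160.2))}
P={k:tri(*v) for k,v in T.items()};print({k:v.round(1).tolist() for k,v in P.items()})
v=P["l"]-P["r"];print("span",np.linalg.norm(v),"yaw",np.arctan2(-v[0],v[1]),"roll deg",np.degrees(v[2]/112))
c,q=np.cos(-.121),np.sin(-.121);xt=np.array([c,q]);yt=np.array([-q,c])
print("base",(P["m"][:2]+44*xt),( (P["l"]+P["r"])[:2]/2+44*xt))
for n in("top","side"):
    for k in("0","10"):
        im=cv2.imread(f"pics/{n}{k}.png");m=mask(im,"blue");w=np.zeros_like(m)
        if n=="top": w[205:285,180:280]=255
        else: w[155:240,225:316]=255
        m&=w
        if k=="10":
            n_,l,s,_=cv2.connectedComponentsWithStats(m)
            for i in range(1,n_):
                if s[i][4]<110 and s[i][2]<=10 : m[l==i]=0
        ys,xs=np.where(m>0);h=cv2.convexHull(np.stack([xs,ys],1).astype(np.int32));print(n,k,cv2.approxPolyDP(h,2,True)[:,0].tolist())
# blue rim strip widths (mm) around rack in final top picture
im=cv2.imread("pics/top10.png");m=mask(im,"blue")
C=np.array([502,236.])
def prof(o,d,a,b):
    out=[]
    for t in np.arange(a,b,1.):
        p=C+o+d*t;x,y=proj("top",[*p,62]).round().astype(int);out.append(m[y,x]>0)
    o=np.where(out)[0];return (a+o.min(),a+o.max()) if len(o) else None
for o in(-70,-30,30,70): print("y",o,"back",prof(o*yt,xt,68,95),"front",prof(o*yt,-xt,68,95))
for o in(-50,0,45): print("x",o,"left",prof(o*xt,yt,90,120),"right",prof(o*xt,-yt,90,120))
E
```

```text
{'r': [452.4, 187.2, 131.1], 'm': [459.1, 242.9, 131.8], 'l': [465.5, 296.9, 134.2]}
span 110.54210386575933 yaw -0.11919873593677531 roll deg 1.5814912987157832
base [502.81421631 237.57112735] [502.62650282 236.76056599]
top 0 [[269, 219], [271, 228], [264, 274], [259, 280], [187, 269], [185, 260], [194, 213], [198, 209]]
top 10 [[269, 219], [271, 228], [264, 273], [260, 279], [187, 269], [185, 265], [193, 217], [197, 210]]
side 0 [[306, 223], [254, 236], [228, 173], [233, 169], [286, 160], [311, 200]]
side 10 [[306, 223], [254, 236], [228, 173], [232, 170], [308, 195], [311, 203]]
y -70 back (np.int64(77), np.int64(79)) front (np.int64(74), np.int64(84))
y -30 back None front (np.int64(74), np.int64(79))
y 30 back None front (np.int64(74), np.int64(79))
y 70 back None front (np.int64(74), np.int64(79))
x -50 left None right (np.int64(101), np.int64(106))
x 0 left None right (np.int64(102), np.int64(104))
x 45 left None right (np.int64(103), np.int64(105))
```

```bash
python3 - <<'E'
from h import *
im={n:cv2.imread(f"pics/{n}10.png") for n in("top","side")}
c,q=np.cos(-.120),np.sin(-.120)
def W(B,x,y,z): return [B[0]+c*x-q*y,B[1]+q*x+c*y,60+z]
B=(502.5,236.6)
obs={"r":(-56,(242.4,260.5),(256.7,184.3)),"m":(0,(221.3,257.5),(250.5,172.0)),"l":(56,(200.7,254.5),(244.6,160.2))}
for k,(y,t,s) in obs.items():
    print(k,"obs-pred level",(np.array(t)-proj("top",W(B,-44,y,71))).round(1),(np.array(s)-proj("side",W(B,-44,y,71))).round(1), "| if 5mm higher:",(np.array(s)-proj("side",W(B,-44,y,76))).round(1))
# same for first picture on bench for bias
# blue rim with looser mask, left/back
h=cv2.cvtColor(im["top"],cv2.COLOR_BGR2HSV);m=cv2.inRange(h,(100,90,12),(130,255,255))
for nm,pts in(("left",[(x,y) for x in(-50,-20,0,20,40) for y in range(94,116,2)]),("back",[(x,y) for y in(-80,-40,0,40,80) for x in range(68,90,2)])):
    s="";last=None
    for x,y in pts:
        k=x if nm=="left" else y
        if k!=last: s+=f" [{k}]";last=k
        u,v=proj("top",W((502,236),x,y,2)).round().astype(int);s+="#" if m[v,u] else "."
    print(nm,s)
E
```

```text
r obs-pred level [-0.3 -0.4] [-0.3 -0.2] | if 5mm higher: [-0.2  1.4]
m obs-pred level [-0.4 -0.4] [-0.3 -0.5] | if 5mm higher: [-0.1  1.2]
l obs-pred level [ 0.  -0.4] [-0.3 -0.9] | if 5mm higher: [-0.2  0.7]
left  [-50]........... [-20]........... [0]....##..... [20]...####.... [40]...###.....
back  [-80]......##### [-40]....##..... [0]....##..... [40]....##..... [80]......#####
```

```bash
python3 -m pendant '[[0,0,0,0,0,0,-0.05],[0,0,0,0,0,0,-0.05],[0,0,0,0,0,0,-0.05],[0,0,0,0,0,0,-0.05],[0,0,0,0,0,0,-0.05]]'
python3 - <<'E'
from h import *
im=ctrl.get_image("side");print([x[0] for c in("red","blue") for x in blobs(im,c,50)[0] if 230<x[0][0]<290 and 150<x[0][1]<230])
print(ctrl.finish_job())
E
```

```text
clock: 24.9
eef_pos: [497.4, 571.5, 298.8]
tool_rot: [3.142, -0.0, 1.447]
force: [0.0, 0.3, -0.7]
width: 40.7
[[250.5, 172.0], [244.6, 160.2], [273.0, 216.7], [256.7, 184.3]]
the job is handed in; nothing more can be done
None
```

I hung the red-capped jar in the middle slot, pushed it in to the stop and let go of it while the rack stood on the bench. I then carried the rack level by its handle, lowered it onto the tote, let go and moved the arm clear. The job was handed in at about 25 s.

**Jar:** in the top view the red cap was within 0.3 px of the midpoint between the two blue caps. The stop was felt at about 3.5 N. All three caps were still in place at the end and had not moved between the last two pictures.

**Rack on tote:**
- **Fully down:** the weight came off the wrist at a tool height of about 149.5 mm, which puts the rack's underside at about 60 mm, the rim height.
- **Square:** the rim showed on all four sides. The measured centre was within about 1 mm of the tote's, and the yaw within 0.002 rad.
- **Tote:** its outline moved no more than a pixel or so in the top and side views, apart from corners that the rack now hides.

**Checks that disagreed:**
- **Approach positions:** before the jar went in and before the rack was lowered, the camera and robot positions differed by about 3 mm. I averaged them. The jar met no force until the stop, and the rack met none until the rim.
- **Level:** the two-camera heights suggest about 1.6° of roll, because one blue cap reads about 2–3 mm high. A similar trend showed while the rack hung free, and the contact height fits a level rack, so I took it as measurement error. I had used up the picture views, so I could not confirm this by eye.

**Bystanders:** I did not check each one separately. A picture comparison showed no change where they stand, apart from regions near the arm and its shadow.

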